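# Change over the vial reader trays

### The job

Two small vial readers stand side by side on the desk. First push the tray that stands out fully home with the fingertips; only then hook a fingertip behind the front lip of the other reader's tray and draw it out along its rail until it meets its stop. Do not pinch or lift anything; the vials stay standing in their trays, and the small loose things on the desk are left alone.

Things in the scene. Friction and masses are not known exactly. Their poses are not given: they have to be found in the camera images.
- reader_1: One of two identical vial readers fixed to the desk (left/right varies), the one whose tray stands out at the start. 200 mm deep, 100 wide; 24 mm high side rails, grey rear block 36 mm deep, 68 high. Origin: centre of the underside, on the desk; x from front to rear block, along the rail; y left; z up. Tray runs out in -x; at tray value 0 the lip's outer face is at x = -100 mm
- reader_2: One of two identical vial readers fixed to the desk (left/right varies), the one whose tray starts home or nearly so. 200 mm deep, 100 wide; 24 mm high side rails, grey rear block 36 mm deep, 68 high. Origin: centre of the underside, on the desk; x from front to rear block, along the rail; y left; z up. Tray runs out in -x; at tray value 0 the lip's outer face is at x = -100 mm
- tray_1 (a joint): White tray 1 of reader 1, at the start 65 to 100 mm out. 0 = fully home, grows as drawn out, 0.100 m = out at its stop; stays where left, moves with about 3 N. 155 mm long, 80 wide, floor top 16 mm above the desk. Behind the lip an empty finger well 60 mm long, 74 wide with 5 mm high sides; then a 4 mm cross wall and the vial bay (walls 12 mm above the floor) with two vials
- tray_2 (a joint): White tray 2 of reader 2, at the start 0 to 10 mm out. 0 = fully home, grows as drawn out, 0.100 m = out at its stop; stays where left, moves with about 3 N. 155 mm long, 80 wide, floor top 16 mm above the desk. Behind the lip an empty finger well 60 mm long, 74 wide with 5 mm high sides; then a 4 mm cross wall and the vial bay (walls 12 mm above the floor) with two vials
- lip_outer_1 (a point): Centre of the outer (robot-side) face of tray 1's upright front lip, 31 mm above the desk; moves with the tray, axes as the reader's. The lip is 6 mm thick, 80 mm wide, from 12 to 50 mm above the desk
- lip_inner_1 (a point): Centre of the inner face of tray 1's front lip, behind which a fingertip hooks, 31 mm above the desk; moves with the tray, axes as the reader's; the finger well lies on its +x side
- lip_outer_2 (a point): Centre of the outer (robot-side) face of tray 2's upright front lip, 31 mm above the desk; moves with the tray, axes as the reader's. The lip is 6 mm thick, 80 mm wide, from 12 to 50 mm above the desk
- lip_inner_2 (a point): Centre of the inner face of tray 2's front lip, behind which a fingertip hooks, 31 mm above the desk; moves with the tray, axes as the reader's; the finger well lies on its +x side
- vial_1: Screw-cap glass vial with a white cap, 28 mm wide, 58 mm high, standing loose in the vial bay of tray 1; origin at the centre of its underside, z up
- vial_3: Screw-cap glass vial with a white cap, 28 mm wide, 58 mm high, standing loose in the vial bay of tray 1; origin at the centre of its underside, z up
- vial_2: Screw-cap glass vial with a black cap, 28 mm wide, 58 mm high, standing loose in the vial bay of tray 2; origin at the centre of its underside, z up
- vial_4: Screw-cap glass vial with a red cap, 28 mm wide, 58 mm high, standing loose in the vial bay of tray 2; origin at the centre of its underside, z up
- stopper: Bystander: rubber stopper, 22 mm wide, 20 mm high, loose on the desk between the readers; origin at its underside
- fitting: Bystander: small tube fitting with hexagons, 18x38x15 mm, loose on the desk between the readers; origin at its underside
- cap: Bystander: white bottle cap, 32 mm wide, 14 mm high, loose near the front of the desk to the left; origin at its underside
Things that resemble listed ones, but are neither listed nor needed, are in the scene too. Leave any orange or purple look-alike of the vial_3 alone.

How it is judged (in metres and radians):
On the way, in this order (a step that is already met when the one before it is completed fails the run):
1. the tray that stood out is fully home, the other not yet drawn out (value of joint tray_1 below 0.005 m and value of joint tray_2 below 0.03 m), for 0.2 s.
2. the other tray is out at its stop, the first still home (value of joint tray_1 below 0.005 m and value of joint tray_2 above 0.093 m), for 0.2 s.
At the end, for the whole second after the job is handed in: Tray 1 is home (within 5 mm), tray 2 is out at its stop (93 mm or more of 100), and all four vials stand upright and at rest in the vial bays of their own trays (all of step 2 and x of vial_1 in the frame of lip_inner_1 between 0.07 and 0.143 m and y of vial_1 in the frame of lip_inner_1 between -0.032 and 0.032 m and angle between each of vial_1, vial_3, vial_2, vial_4's own z axis and vertical below 0.15 rad and linear speed of each of vial_1, vial_3, vial_2, vial_4 below 0.02 m/s and x of vial_3 in the frame of lip_inner_1 between 0.07 and 0.143 m and y of vial_3 in the frame of lip_inner_1 between -0.032 and 0.032 m and x of vial_2 in the frame of lip_inner_2 between 0.07 and 0.143 m and y of vial_2 in the frame of lip_inner_2 between -0.032 and 0.032 m and x of vial_4 in the frame of lip_inner_2 between 0.07 and 0.143 m and y of vial_4 in the frame of lip_inner_2 between -0.032 and 0.032 m); the robot touches nothing.
It fails at once if a vial is tipped over (angle between any of vial_1, vial_3, vial_2, vial_4's own z axis and vertical above 0.5 rad).
It fails at once if a vial is lifted off its tray (height (world z) of any of vial_1, vial_3, vial_2, vial_4 above 0.032 m).
It fails at once if a tray's front lip is pinched from both sides ((contact force between the fingers and tray_1_c0 above 1.5 N and contact force between the fingers and tray_1_c1 above 1.5 N) or (contact force between the fingers and tray_2_c0 above 1.5 N and contact force between the fingers and tray_2_c1 above 1.5 N)).
It fails at once if the loose stopper, fitting or cap on the desk is moved by more than 20 mm (distance of any of stopper, fitting, cap from where it was at the start of the episode above 0.02 m).
It also fails if it takes over 45 s, if anything falls off the work surface, if the arm or the gripper's body presses on something with over 40 N, if the wrist force passes 120 N, or if a joint passes its speed limit or range.

### The arm

A 6-joint arm with a two-finger parallel gripper is mounted at the origin on a cart in front of the work surface, level with it; the furniture and walls round the work are solid. World frame = base frame: x ahead of the robot, y to its left, z up, the work surface at z = 0. Lengths are in mm, angles in rad, forces in N, time in s.
With the tool pointing down it reaches from about 400 to 825 mm from the base axis. Payload 7 kg.
Tool frame: the origin (TCP) lies midway between the tips of the shut fingers; the grasp point (between the pads) lies 19 mm behind it (grasp_offset is the distance from the TCP to the grasp point, in mm); z points along the fingers, y is the line along which they close (so a half turn about z gives the same grasp; the last joint's range is limited). The gripper opens to 88 mm and grips with 3 to 60 N. Pads are 19 mm wide; open, the fingers measure 130 mm over their backs; the gripper's body (78 mm by 193 mm) begins 47 mm behind the grasp point.
Start: joints at [0.288, 0.359, 0.012, 0, -1.224, -0.288], TCP at [674.978, -0.019, 226.561] pointing down, gripper open.
Joint ranges: [-3.07, 3.07], [-1.43, 2.12], [-1.02, 1.25], [-3.03, 1.67], [-3.05, -0], [-3.03, 3.03]. Speed limits (rad/s): [2.39, 2.39, 3.01, 3.14, 3.14, 3.14].

### API

Orientations are given as [roll, pitch, yaw] about the fixed x, y, z axes, in that order (R = Rz(yaw) Ry(pitch) Rx(roll)).
In Python, from plant import * gives the robot as it stands.
- The arm moves only by the tool play_rows, never from a script. Its argument "increments" is a list of rows, each a list of 7 numbers: the turn, a rotation vector about the world's x, y, z in degrees, then the shift along the world's x, y, z in mm, then the opening, from -1 (shut) to 1 (fully open), so that 0 is half open. A call has exactly 5 rows; each row is the pose to reach, as a shift and turn from the pose commanded when the call began; what a row does not reach only later rows make up. A row lasts 1/10 s, in which the tool goes at most 50 mm and 8.59 degrees, less where a joint would pass 70% of its speed; a pose out of reach is approached as far as the arm can. A call with a gripper value outside its range is refused whole. The fingers move at their own pace and stop on an object; "force" is the grip in N (left out, the last holds). Time passes only in rows, so rows that repeat a pose let the fingers close, or fill a call up. It gives the time, the measured TCP pose, the force, the opening and the grip force at its end, in the units of the state.
- state(): the state, without advancing time (a new reading comes with each control period).
- get_image(name): name is "scene" or "side" or "wrist"; returns (picture, depth): 384x512x3 uint8, red, green, blue; 384x512 float32, mm along the optical axis (not along the pixel's ray), 0 where there is no reading.
- get_calibration(name): a dict with "fx", "fy", "cx", "cy" (pixels), "dist_coeffs" ([k1, k2, p1, p2, k3] as OpenCV has them; the pictures are not rectified), "pose" (4x4, takes a point from camera to world coordinates). Camera axes: x right, y down, z forward; pixel columns grow to the right and rows downward; lengths in mm; the calibration is good to about 2 mm. A picture is of the moment at which its call begins: read the wrist's pose just before it. get_calibration takes no time and is no camera call; for the wrist camera it gives the pose at the moment of the call.
- close_job(): hands the job in; it is judged then, once.
The state is a dict: "t": time; "joints": joint angles; "dq": joint speeds; "joint_torque": joint torques, N m; "tool_pos": TCP position; "eef_rot": TCP orientation; "force": force on the tool from outside, world axes, zero at the start; "wrist_torque": the same for the moment, N m; "finger_gap": finger opening in mm; "finger_force": force on a finger pad.
Only numpy, scipy, OpenCV 4.12 (cv2) and the standard library are available. Lean on these libraries where they do the work, as an engineer would, in place of code of your own. Each camera call takes 0.05 s, during which the arm holds its last target. There are 200 camera calls.

## Working session

There is one attempt and no reset: what is moved stays moved. The work goes in short steps, Python scripts to look and compute and a tool call to move; the robot and the scene stay as the last step left them, time stands still between calls to the robot, and variables do not carry over. Pictures are saved under pics/ and viewed, at most 10 in all, crops included, and the job is handed in when it is done.

Besides the shell and the picture viewer there is one more tool, called after ">>>" as name(argument=value, ...), one argument or row to a line, values as JSON. play_rows: Moves the arm, as the interface text tells. Its arguments: {"type":"object","properties":{"increments":{"type":"array","items":{"type":"array","items":{"type":"number"}}},"force":{"type":"number"}},"required":["increments"]}

```bash
mkdir -p pics
cat > h.py <<'E'
from plant import *
import numpy as np, cv2
def grab(n,tag):
    c=get_calibration(n); im,d=get_image(n)
    np.savez(f'{tag}.npz',im=im,d=d,pose=c['pose'],K=[c['fx'],c['fy'],c['cx'],c['cy']],dist=c['dist_coeffs'])
    cv2.imwrite(f'pics/{tag}.png',im[:,:,::-1]); return im,d
def load(tag): return np.load(f'{tag}.npz')
def pts(L,uv,z=None,depth=None):
    """world points from pixels on plane z, or by depth"""
    fx,fy,cx,cy=L['K']; K=np.array([[fx,0,cx],[0,fy,cy],[0,0,1]])
    uv=np.asarray(uv,float).reshape(-1,1,2)
    n=cv2.undistortPoints(uv,K,np.array(L['dist'],float)).reshape(-1,2)
    r=np.c_[n,np.ones(len(n))]; P=np.array(L['pose']); 
    if depth is not None: return (r*np.asarray(depth).reshape(-1,1))@P[:3,:3].T+P[:3,3]
    w=r@P[:3,:3].T; o=P[:3,3]; return o+w*((z-o[2])/w[:,2])[:,None]
def cloud(L):
    v,u=np.mgrid[0:384,0:512]; d=L['d']; p=pts(L,np.c_[u.ravel(),v.ravel()],depth=d.ravel()).reshape(384,512,3); p[d==0]=np.nan; return p
E
python3 - <<'E'
from h import *
print(state())
a,_=grab('scene','scene0'); b,_=grab('side','side0'); c,_=grab('wrist','wrist0')
cv2.imwrite('pics/all0.png',cv2.resize(np.vstack([np.hstack([a,b]),np.hstack([c,c*0])]),(800,600))[:,:,::-1])
for n in ('scene','side','wrist'): print(n,np.round(load(n+'0')['pose'],2).tolist())
E
```

```text
{'t': 0.0, 'joints': array([ 2.88101471e-01,  3.59357963e-01,  1.10625083e-02, -3.26887563e-04,
       -1.22407949e+00, -2.88133230e-01]), 'dq': array([-0.0008059 , -0.00227668,  0.00025266, -0.00055084,  0.00048547,
        0.00077409]), 'joint_torque': array([-8.00930356e-04, -5.82726967e+01,  2.93058443e+01,  6.99745238e+00,
        6.93249181e-03, -2.06530804e-04]), 'tool_pos': array([ 6.74521363e+02, -3.16593570e-02,  2.25647160e+02]), 'eef_rot': array([ 3.13999178e+00, -1.53996688e-04, -1.57093929e+00]), 'force': array([-0.11031591,  0.16276262, -0.57345258]), 'wrist_torque': array([-0.0461579 , -0.01701225, -0.00578786]), 'finger_force': 0.0, 'finger_gap': 87.53350273617403}
scene [[0.77, -0.35, 0.54, 69.45], [-0.64, -0.4, 0.66, -744.63], [-0.01, -0.85, -0.53, 551.73], [0.0, 0.0, 0.0, 1.0]]
side [[-1.0, -0.04, 0.05, 547.76], [-0.06, 0.66, -0.75, 598.71], [-0.0, -0.75, -0.66, 685.02], [0.0, 0.0, 0.0, 1.0]]
wrist [[-1.0, 0.0, -0.0, 674.18], [0.0, 0.95, 0.3, -80.36], [0.0, 0.3, -0.95, 383.84], [0.0, 0.0, 0.0, 1.0]]
```

View pics/all0.png

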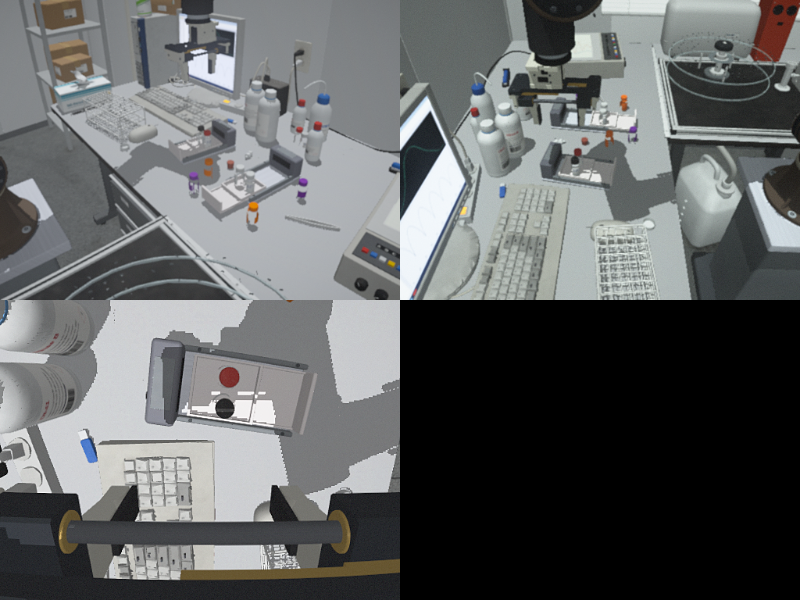

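Run:
```python
from h import *
# orthographic colour map (1 px = 1 mm): columns = -y, rows = -x ; points 5<z<100
out=[]
for n in ('scene0','side0','wrist0'):
    L=load(n); p=cloud(L); im=L['im']; c=np.zeros((450,480,3),np.uint8)
    m=np.isfinite(p[...,2])&(p[...,2]>-10)&(p[...,2]<90); q=p[m]; o=np.argsort(q[:,2]); q=q[o]; col=im[m][o]
    r=(850-q[:,0]).astype(int); k=(180-q[:,1]).astype(int)
    g=(r>0)&(r<449)&(k>0)&(k<479)
    for a in (0,1):
        for b in (0,1): c[r[g]+a,k[g]+b]=col[g]
    out.append(c)
L=load('scene0')
z=cv2.resize(L['im'][130:310,200:420],(480,393),interpolation=2); z=np.vstack([z,np.zeros((57,480,3),np.uint8)])
cv2.imwrite('pics/top.png',cv2.resize(np.vstack([np.hstack(out[:2]),np.hstack([out[2],z])]),(800,600*1),interpolation=cv2.INTER_AREA)[:,:,::-1])
```

```text
(no output)
```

View pics/top.png

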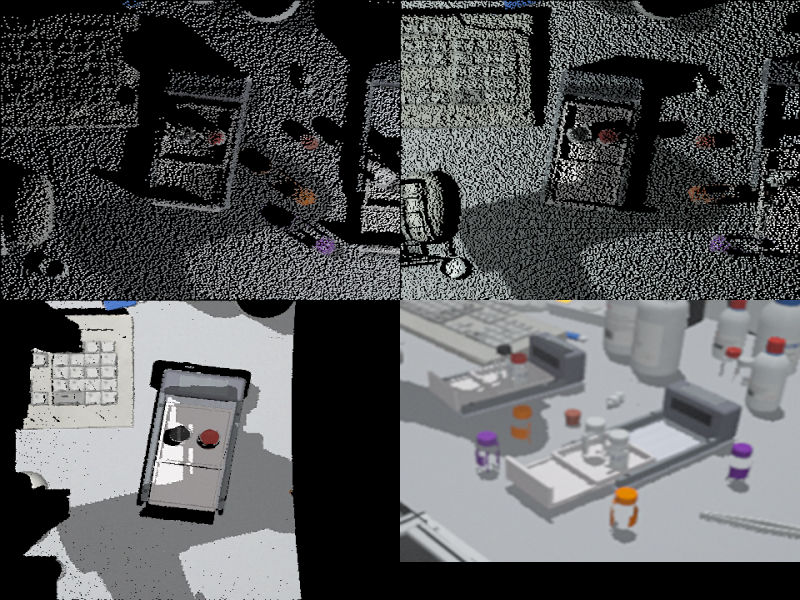

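Top view: the reader with red and black caps (scene px ≈ 270,175; tray nearly home) is reader_2, at about (640, -60). The reader with two white caps (scene px ≈ 310,225; tray out) is reader_1, at about y = -300. Look-alikes to avoid in the scene picture are purple at ≈ (248,235) and (387,240), and orange at ≈ (266,215) and (323,270). Next I move the wrist camera over reader_1.

>>> play_rows(
  increments=[
    [0, 0, 0, -10, -40, 0, -1],
    [0, 0, 0, -20, -80, 0, -1],
    [0, 0, 0, -35, -120, 0, -1],
    [0, 0, 0, -50, -170, 0, -1],
    [0, 0, 0, -60, -210, 0, -1],
  ],
)

```text
t: 0.65
tool_pos: [613.8, -211.7, 226.5]
eef_rot: [3.141, 0.0, -1.571]
force: [0.2, 0.1, 0.7]
finger_gap: 53.1
finger_force: 0.0
```

>>> play_rows(
  increments=[
    [0, 0, 0, 0, -10, 0, -1],
    [0, 0, 0, 0, -10, 0, -1],
    [0, 0, 0, 0, -10, 0, -1],
    [0, 0, 0, 0, -10, 0, -1],
    [0, 0, 0, 0, -10, 0, -1],
  ],
)

```text
t: 1.15
tool_pos: [615.3, -218.8, 226.5]
eef_rot: [3.142, 0.0, -1.569]
force: [0.5, -0.2, 0.0]
finger_gap: 13.2
finger_force: 0.0
```

Run:
```python
from h import *
s=state(); print(s['t'],s['tool_pos'],s['eef_rot'],s['dq'].round(3))
grab('wrist','wrist1')
L=load('wrist1'); z=cv2.resize(L['im'][:260],(800,406)); cv2.imwrite('pics/w1.png',z[:,:,::-1])
```

```text
1.15 [ 615.34801833 -218.79349707  226.48398951] [ 3.14150076e+00  1.18000526e-04 -1.56921864e+00] [-0.002 -0.001  0.002  0.001 -0.001  0.002]
```

View pics/w1.png

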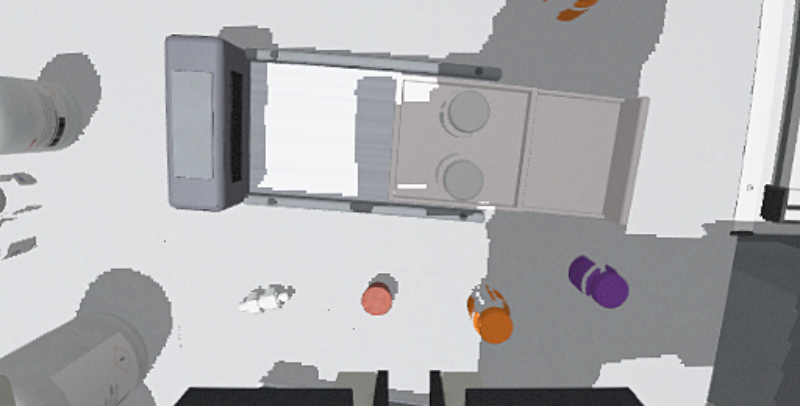

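The crop shows reader_1 with its white-capped vials at (465,112) and (463,180), and the lip at the right from (645,97) to (625,222). The stopper, fitting, orange and purple look-alikes lie below it. Next I fit lips and rails by depth.

```bash
cat > fit.py <<'E'
from h import *
def reader(tag,box):
    p=cloud(load(tag)); x0,x1,y0,y1=box
    P=p.reshape(-1,3); P=P[np.isfinite(P).all(1)]
    P=P[(P[:,0]>x0)&(P[:,0]<x1)&(P[:,1]>y0)&(P[:,1]<y1)]
    B=P[(P[:,2]>62)&(P[:,2]<73)]
    B=B[B[:,0]>x1-110]
    rb=cv2.minAreaRect(B[:,:2].astype(np.float32))
    Lp=P[(P[:,2]>46)&(P[:,2]<54)&(P[:,0]<x0+110)]
    rl=cv2.minAreaRect(Lp[:,:2].astype(np.float32))
    R=P[(P[:,2]>20)&(P[:,2]<27)]
    print(tag,'block',np.round(rb[0],1),np.round(rb[1],1),round(rb[2],2),np.median(B[:,2]).round(1),'lip',np.round(rl[0],1),np.round(rl[1],1),round(rl[2],2),np.median(Lp[:,2]).round(1),len(Lp))
    # axis from the block & lip long axes
    for n,Q in(('block',B),('lip',Lp)):
        c=Q[:,:2]-Q[:,:2].mean(0); e=np.linalg.svd(c,full_matrices=False)[2][0]; e*=np.sign(e[1]); print(n,'yaw',np.degrees(np.arctan2(-e[0],e[1])).round(2),'mean',Q[:,:2].mean(0).round(1))
    return P,B,Lp
E
python3 - <<'E'
from fit import *
reader('wrist1',(420,800,-390,-245)); reader('wrist0',(520,760,-130,20))
E
```

```text
wrist1 block [ 738.9 -307. ] [100.   35.8] 85.46 68.1 lip [ 483.1 -315.8] [ 31.4 137.9] 15.65 49.5 575
block yaw -4.62 mean [ 737.5 -308.5]
lip yaw 6.1 mean [ 476.2 -289.7]
wrist0 block [693.9 -59.3] [99.9 94.2] 81.76 68.1 lip [542.  -37.1] [78.8  6.8] 81.73 49.5 524
block yaw -8.17 mean [720.3 -65.1]
lip yaw -8.33 mean [542.3 -38. ]
```

Run:
```python
from fit import *
reader('wrist1',(440,800,-390,-262)); reader('wrist0',(520,790,-135,20))
P,B,L=reader('wrist0',(520,790,-135,20))
B=B[B[:,0]>700]; print(cv2.minAreaRect(B[:,:2].astype(np.float32)))
for tag,c,y in (('1',(738.9,-307),-4.54),('2',(542,-37.1),-8.3)):
    y=np.radians(y); print(tag,np.array([np.cos(y),np.sin(y)]).round(4))
```

```text
wrist1 block [ 738.8 -308.9] [96.3 35.8] 85.46 68.1 lip [ 484.1 -323.6] [ 28.7 123.6] 18.03 49.5 470
block yaw -4.87 mean [ 737.4 -310.4]
lip yaw 11.0 mean [ 475.9 -297.7]
wrist0 block [722.4 -63.4] [99.9 36.6] 81.93 68.1 lip [542.  -37.1] [78.8  6.8] 81.73 49.5 524
block yaw -8.3 mean [721.2 -65.2]
lip yaw -8.33 mean [542.3 -38. ]
wrist0 block [722.4 -63.4] [99.9 36.6] 81.93 68.1 lip [542.  -37.1] [78.8  6.8] 81.73 49.5 524
block yaw -8.3 mean [721.2 -65.2]
lip yaw -8.33 mean [542.3 -38. ]
((722.3960571289062, -63.41622543334961), (99.92201232910156, 36.55812072753906), 81.92701721191406)
1 [ 0.9969 -0.0792]
2 [ 0.9895 -0.1444]
```

Run:
```python
from fit import *
p=cloud(load('wrist1')).reshape(-1,3); L=p[(p[:,2]>46)&(p[:,2]<53)&(p[:,0]<484)&(p[:,0]>460)&(p[:,1]<-240)&(p[:,1]>-335)]
print(cv2.minAreaRect(L[:,:2].astype(np.float32)),len(L))
for t in('scene0','side0','wrist1'):
    p=cloud(load(t)).reshape(-1,3); q=p[(p[:,0]>330)&(p[:,0]<520)&(p[:,1]>-480)&(p[:,1]<-100)&(p[:,2]>12)]
    H,_,_=np.histogram2d(q[:,0],q[:,1],bins=[np.arange(330,521,38),np.arange(-480,-99,38)])
    M=np.zeros((5,10));
    for a in q: 
        i,j=min(4,int((a[0]-330)//38)),min(9,int((a[1]+480)//38)); M[i,j]=max(M[i,j],a[2])
    print(t);print(M.astype(int))
```

```text
((474.3656005859375, -285.30987548828125), (79.03758239746094, 7.058183193206787), 85.25676727294922) 554
scene0
[[27 27 27 27 27 26 23  0  0  0]
 [ 0  0  0  0  0  0  0  0  0  0]
 [ 0  0  0  0  0  0  0  0  0  0]
 [ 0  0  0 48 49 50 59 59  0  0]
 [ 0 55 59 21 16 21 58 59  0  0]]
side0
[[28 28 27 27 28 27 25  0  0  0]
 [ 0  0  0  0  0  0  0  0  0  0]
 [ 0  0  0  0  0  0  0  0  0  0]
 [ 0  0  0  0 52 51 50 59  0  0]
 [ 0 21 60 19 22 19 56 61  0  0]]
wrist1
[[ 0  0 15 21 26 27 26  0  0  0]
 [ 0  0  0  0  0  0  0  0  0  0]
 [ 0  0  0  0  0  0  0  0  0  0]
 [ 0  0  0  0 52 51 58 60  0  0]
 [ 0  0 53 21 22 18 60 60  0  0]]
```

Reader_1's lip centre is (474.4,-285.3), yaw -4.7°, about 86 mm out. Reader_2's lip centre is (542,-37.1), yaw -8.3°, about 3 mm out. The space in front is clear.

>>> play_rows(
  increments=[
    [0, 0, 8.5, -15, -6, 0, -1],
    [0, 0, 17, -35, -12, 0, -1],
    [0, 0, 25.5, -55, -20, 0, -1],
    [0, 0, 34, -75, -28, 0, -1],
    [0, 0, 42.5, -95, -34, 0, -1],
  ],
)

```text
t: 1.7
tool_pos: [519.5, -253.7, 226.6]
eef_rot: [-3.142, -0.0, -0.822]
force: [0.3, -0.3, 0.2]
finger_gap: 0.3
finger_force: 0.0
```

>>> play_rows(
  increments=[
    [0, 0, 8.5, -20, -7, 0, -1],
    [0, 0, 17, -40, -14, -10, -1],
    [0, 0, 25.5, -60, -20, -30, -1],
    [0, 0, 34, -78.5, -28.5, -60, -1],
    [0, 0, 42.8, -78.5, -28.5, -90, -1],
  ],
)

```text
t: 2.2
tool_pos: [440.1, -282.5, 136.5]
eef_rot: [-3.142, -0.002, -0.08]
force: [0.7, 0.3, 0.3]
finger_gap: 0.2
finger_force: 0.0
```

>>> play_rows(
  increments=[
    [0, 0, 0, 0, 0, -25, -1],
    [0, 0, 0, 0, 0, -55, -1],
    [0, 0, 0, 0, 0, -85, -1],
    [0, 0, 0, 0, 0, -108, -1],
    [0, 0, 0, 0, 0, -108, -1],
  ],
)

```text
t: 2.7
tool_pos: [439.6, -281.4, 25.9]
eef_rot: [-3.141, 0.005, -0.085]
force: [-0.5, -0.3, -0.1]
finger_gap: 0.4
finger_force: 0.0
```

>>> play_rows(
  increments=[
    [0, 0, 0, 4, -0.3, 0, -1],
    [0, 0, 0, 8, -0.6, 0, -1],
    [0, 0, 0, 11, -0.9, 0, -1],
    [0, 0, 0, 14, -1.1, 0, -1],
    [0, 0, 0, 16, -1.3, 0, -1],
  ],
)

```text
t: 3.2
tool_pos: [458.2, -283.9, 29.2]
eef_rot: [3.141, -0.001, -0.086]
force: [-0.2, 0.1, 0.3]
finger_gap: 0.3
finger_force: 0.0
```

>>> play_rows(
  increments=[
    [0, 0, 0, 2, -0.2, 0, -1],
    [0, 0, 0, 4, -0.3, 0, -1],
    [0, 0, 0, 6, -0.5, 0, -1],
    [0, 0, 0, 9, -0.7, 0, -1],
    [0, 0, 0, 12, -1, 0, -1],
  ],
)

```text
t: 3.7
tool_pos: [469.1, -284.8, 28.4]
eef_rot: [-3.141, 0.001, -0.086]
force: [-3.1, 1.0, 0.9]
finger_gap: 0.3
finger_force: 1.4
```

>>> play_rows(
  increments=[
    [0, 0, 0, 4, -0.3, 0, -1],
    [0, 0, 0, 8, -0.6, 0, -1],
    [0, 0, 0, 12, -1, 0, -1],
    [0, 0, 0, 16, -1.3, 0, -1],
    [0, 0, 0, 20, -1.6, 0, -1],
  ],
)

```text
t: 4.2
tool_pos: [489.7, -286.4, 28.4]
eef_rot: [-3.142, 0.0, -0.086]
force: [-2.6, 0.1, 0.4]
finger_gap: 0.2
finger_force: 1.4
```

>>> play_rows(
  increments=[
    [0, 0, 0, 4, -0.3, 0, -1],
    [0, 0, 0, 8, -0.6, 0, -1],
    [0, 0, 0, 12, -1, 0, -1],
    [0, 0, 0, 16, -1.3, 0, -1],
    [0, 0, 0, 20, -1.6, 0, -1],
  ],
)

```text
t: 4.7
tool_pos: [509.7, -288.0, 28.5]
eef_rot: [-3.142, 0.0, -0.086]
force: [-3.4, -0.3, -0.6]
finger_gap: 0.3
finger_force: 1.4
```

>>> play_rows(
  increments=[
    [0, 0, 0, 4, -0.3, 0, -1],
    [0, 0, 0, 8, -0.6, 0, -1],
    [0, 0, 0, 12, -1, 0, -1],
    [0, 0, 0, 16, -1.3, 0, -1],
    [0, 0, 0, 20, -1.6, 0, -1],
  ],
)

```text
t: 5.2
tool_pos: [529.8, -289.6, 28.5]
eef_rot: [-3.142, 0.0, -0.086]
force: [-3.4, 0.9, -2.4]
finger_gap: 0.8
finger_force: 1.4
```

>>> play_rows(
  increments=[
    [0, 0, 0, 3, -0.2, 0, -1],
    [0, 0, 0, 6, -0.5, 0, -1],
    [0, 0, 0, 9, -0.7, 0, -1],
    [0, 0, 0, 12, -1, 0, -1],
    [0, 0, 0, 14, -1.1, 0, -1],
  ],
)

```text
t: 5.7
tool_pos: [543.8, -290.7, 28.5]
eef_rot: [3.142, -0.0, -0.086]
force: [-2.6, -0.2, -1.6]
finger_gap: 0.7
finger_force: 1.3
```

Close to home, so I push slowly until the force rises.

>>> play_rows(
  increments=[
    [0, 0, 0, 1, -0.1, 0, -1],
    [0, 0, 0, 2, -0.2, 0, -1],
    [0, 0, 0, 3, -0.2, 0, -1],
    [0, 0, 0, 4, -0.3, 0, -1],
    [0, 0, 0, 5, -0.4, 0, -1],
  ],
)

```text
t: 6.2
tool_pos: [548.5, -291.1, 28.6]
eef_rot: [-3.142, -0.0, -0.086]
force: [-2.5, 0.3, -2.3]
finger_gap: 0.5
finger_force: 1.3
```

>>> play_rows(
  increments=[
    [0, 0, 0, 1, -0.1, 0, -1],
    [0, 0, 0, 2, -0.2, 0, -1],
    [0, 0, 0, 2.5, -0.2, 0, -1],
    [0, 0, 0, 3, -0.2, 0, -1],
    [0, 0, 0, 3.5, -0.3, 0, -1],
  ],
)

```text
t: 6.7
tool_pos: [549.1, -291.1, 28.5]
eef_rot: [-3.141, 0.005, -0.086]
force: [-11.8, 2.2, 6.2]
finger_gap: 0.5
finger_force: 6.0
```

>>> play_rows(
  increments=[
    [0, 0, 0, -6, 0.5, 0, -1],
    [0, 0, 0, -14, 1.1, 0, -1],
    [0, 0, 0, -22, 1.7, 0, -1],
    [0, 0, 0, -22, 1.7, 25, -1],
    [0, 0, 0, -22, 1.7, 60, -1],
  ],
)

```text
t: 7.2
tool_pos: [528.4, -289.4, 87.7]
eef_rot: [-3.141, 0.003, -0.086]
force: [0.9, 0.6, 0.7]
finger_gap: 0.5
finger_force: 0.0
```

>>> play_rows(
  increments=[
    [0, 0, 0, 0, 0, 35, -1],
    [0, 0, 0, 0, 0, 70, -1],
    [0, 0, 0, 5, 40, 100, -1],
    [0, 0, -1, 10, 85, 110, -1],
    [0, 0, -2, 15, 130, 110, -1],
  ],
)

```text
t: 7.7
tool_pos: [546.2, -158.8, 201.4]
eef_rot: [-3.141, -0.006, -0.122]
force: [0.9, 0.2, -0.0]
finger_gap: 0.6
finger_force: 0.0
```

Run:
```python
from h import *
s=state(); print(s['t'],s['tool_pos'],s['eef_rot'],s['force'])
a,_=grab('scene','scene2'); b,_=grab('wrist','wrist2')
cv2.imwrite('pics/v2.png',np.hstack([cv2.resize(a[130:310,180:420],(400,300)),cv2.resize(b,(400,300))])[:,:,::-1])
p=cloud(load('scene2')).reshape(-1,3)
L=p[(p[:,2]>44)&(p[:,2]<54)&(p[:,0]<590)&(p[:,0]>545)&(p[:,1]<-245)&(p[:,1]>-345)]
print('lip1 ',cv2.minAreaRect(L[:,:2].astype(np.float32)),len(L))
L=p[(p[:,2]>44)&(p[:,2]<54)&(p[:,0]<565)&(p[:,0]>520)&(p[:,1]<10)&(p[:,1]>-85)]
print('lip2 ',cv2.minAreaRect(L[:,:2].astype(np.float32)),len(L))
```

```text
7.7 [ 546.20539254 -158.78811706  201.40296881] [-3.14103951 -0.00585529 -0.12229206] [ 0.89225708  0.1963396  -0.0132649 ]
lip1  ((562.5440673828125, -298.3299255371094), (77.03336334228516, 8.65412712097168), 84.48237609863281) 108
lip2  ((541.7359619140625, -41.30475997924805), (78.33585357666016, 6.5397467613220215), 81.33584594726562) 65
```

View pics/v2.png

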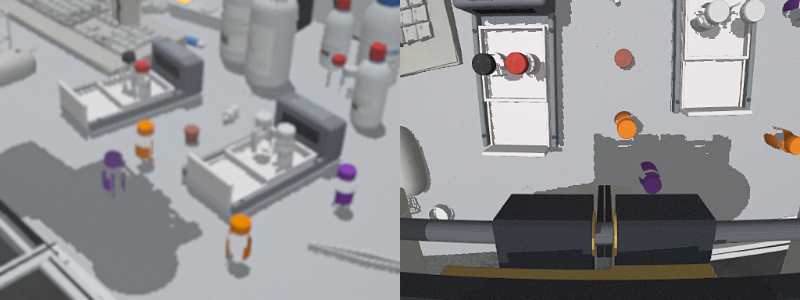

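Both pictures show tray 1 home with its lip flush at the rails (wrist px ≈ 712,110) and all four vials upright. Tray 2's lip is at wrist px ≈ (515,150), and the cap at ≈ (440,212) is clear of its path. Now I go above tray 2's finger well and down.

>>> play_rows(
  increments=[
    [0, 0, -0.5, 8, 40, 0, -1],
    [0, 0, -1, 15, 80, -10, -1],
    [0, 0, -1.6, 21.7, 119, -30, -1],
    [0, 0, -1.6, 21.7, 119, -60, -1],
    [0, 0, -1.6, 21.7, 119, -90, -1],
  ],
)

```text
t: 8.3
tool_pos: [567.3, -39.5, 108.2]
eef_rot: [-3.141, -0.002, -0.146]
force: [-0.5, -0.6, 0.3]
finger_gap: 0.2
finger_force: 0.0
```

Run:
```python
from h import *
s=state(); print(s['t'],s['tool_pos'],s['eef_rot'],s['force'])
b,_=grab('wrist','wrist3'); a,_=grab('side','side3')
cv2.imwrite('pics/v3.png',np.hstack([cv2.resize(a[100:250,150:350],(400,300)),cv2.resize(b,(400,300))])[:,:,::-1])
```

```text
8.3 [567.26225906 -39.48050972 108.24290486] [-3.14062113e+00 -2.32870763e-03 -1.46139427e-01] [-0.52101776 -0.63998809  0.27606374]
```

View pics/v3.png

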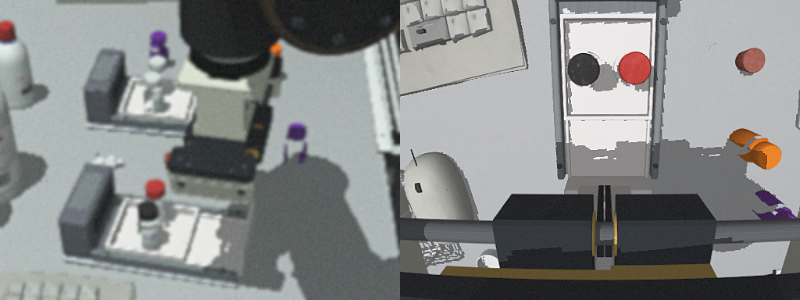

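The fingers are centred over tray 2's well (wrist px ≈ 603,190), ahead of the cross wall at row 118. Descend.

>>> play_rows(
  increments=[
    [0, 0, 0, 0, 0, -20, -1],
    [0, 0, 0, 0, 0, -40, -1],
    [0, 0, 0, 0, 0, -60, -1],
    [0, 0, 0, 0, 0, -75, -1],
    [0, 0, 0, 0, 0, -82, -1],
  ],
)

```text
t: 8.9
tool_pos: [566.9, -41.2, 26.7]
eef_rot: [3.141, -0.0, -0.149]
force: [0.1, -0.2, 0.2]
finger_gap: 0.6
finger_force: 0.0
```

>>> play_rows(
  increments=[
    [0, 0, 0, -2, 0.3, 0, -1],
    [0, 0, 0, -4, 0.6, 0, -1],
    [0, 0, 0, -7, 1, 0, -1],
    [0, 0, 0, -9, 1.3, 0, -1],
    [0, 0, 0, -11, 1.6, 0, -1],
  ],
)

```text
t: 9.4
tool_pos: [556.1, -39.0, 27.3]
eef_rot: [-3.141, -0.002, -0.148]
force: [1.8, -2.0, -0.9]
finger_gap: 0.3
finger_force: 1.3
```

>>> play_rows(
  increments=[
    [0, 0, 0, -2, 0.3, 0, -1],
    [0, 0, 0, -4, 0.6, 0, -1],
    [0, 0, 0, -6, 0.9, 0, -1],
    [0, 0, 0, -9, 1.3, 0, -1],
    [0, 0, 0, -12, 1.8, 0, -1],
  ],
)

```text
t: 9.9
tool_pos: [543.8, -37.1, 26.7]
eef_rot: [-3.141, -0.001, -0.148]
force: [2.2, -0.8, 2.4]
finger_gap: 0.6
finger_force: 1.4
```

>>> play_rows(
  increments=[
    [0, 0, 0, -4, 0.6, 0, -1],
    [0, 0, 0, -8, 1.2, 0, -1],
    [0, 0, 0, -12, 1.8, 0, -1],
    [0, 0, 0, -16, 2.3, 0, -1],
    [0, 0, 0, -20, 2.9, 0, -1],
  ],
)

```text
t: 10.4
tool_pos: [523.4, -34.2, 26.6]
eef_rot: [-3.141, -0.0, -0.148]
force: [3.8, 0.9, 1.7]
finger_gap: 0.8
finger_force: 1.4
```

>>> play_rows(
  increments=[
    [0, 0, 0, -4, 0.6, 0, -1],
    [0, 0, 0, -8, 1.2, 0, -1],
    [0, 0, 0, -12, 1.8, 0, -1],
    [0, 0, 0, -16, 2.3, 0, -1],
    [0, 0, 0, -20, 2.9, 0, -1],
  ],
)

```text
t: 10.9
tool_pos: [503.4, -31.4, 26.6]
eef_rot: [-3.142, -0.0, -0.148]
force: [2.4, 0.9, 1.1]
finger_gap: 0.1
finger_force: 1.4
```

>>> play_rows(
  increments=[
    [0, 0, 0, -4, 0.6, 0, -1],
    [0, 0, 0, -8, 1.2, 0, -1],
    [0, 0, 0, -12, 1.8, 0, -1],
    [0, 0, 0, -16, 2.3, 0, -1],
    [0, 0, 0, -20, 2.9, 0, -1],
  ],
)

```text
t: 11.4
tool_pos: [483.3, -28.5, 26.5]
eef_rot: [-3.142, -0.0, -0.148]
force: [2.5, 2.3, 0.5]
finger_gap: 0.1
finger_force: 1.4
```

>>> play_rows(
  increments=[
    [0, 0, 0, -4, 0.6, 0, -1],
    [0, 0, 0, -8, 1.2, 0, -1],
    [0, 0, 0, -11, 1.6, 0, -1],
    [0, 0, 0, -14, 2, 0, -1],
    [0, 0, 0, -17, 2.5, 0, -1],
  ],
)

```text
t: 11.9
tool_pos: [466.4, -26.1, 26.5]
eef_rot: [3.142, 0.0, -0.148]
force: [3.3, 1.0, 0.0]
finger_gap: 0.4
finger_force: 1.4
```

>>> play_rows(
  increments=[
    [0, 0, 0, -2, 0.3, 0, -1],
    [0, 0, 0, -4, 0.6, 0, -1],
    [0, 0, 0, -6, 0.9, 0, -1],
    [0, 0, 0, -7.5, 1.1, 0, -1],
    [0, 0, 0, -9, 1.3, 0, -1],
  ],
)

```text
t: 12.4
tool_pos: [462.1, -24.6, 27.4]
eef_rot: [-3.14, -0.007, -0.146]
force: [23.0, -12.8, -14.8]
finger_gap: 0.4
finger_force: 11.8
```

>>> play_rows(
  increments=[
    [0, 0, 0, -1, 0.1, 0, -1],
    [0, 0, 0, -2, 0.3, 0, -1],
    [0, 0, 0, -2.5, 0.4, 0, -1],
    [0, 0, 0, -2.5, 0.4, 0, -1],
    [0, 0, 0, -2.5, 0.4, 0, -1],
  ],
)

```text
t: 12.9
tool_pos: [462.2, -24.0, 27.9]
eef_rot: [-3.139, -0.011, -0.146]
force: [26.9, -14.9, -16.8]
finger_gap: 0.3
finger_force: 14.2
```

Force rose at the stop. I ease off and look before lifting out.

>>> play_rows(
  increments=[
    [0, 0, 0, 4, -0.6, 0, -1],
    [0, 0, 0, 8, -1.2, 0, -1],
    [0, 0, 0, 14, -2, 0, -1],
    [0, 0, 0, 18, -2.6, 0, -1],
    [0, 0, 0, 18, -2.6, 0, -1],
  ],
)

```text
t: 13.4
tool_pos: [473.1, -27.2, 26.3]
eef_rot: [3.141, 0.001, -0.149]
force: [0.3, 0.2, -0.5]
finger_gap: 0.6
finger_force: 0.0
```

Run:
```python
from h import *
s=state(); print(s['t'],s['tool_pos'],s['eef_rot'],s['force'])
a,_=grab('scene','scene4'); b,_=grab('wrist','wrist4'); c,_=grab('side','side4')
cv2.imwrite('pics/v4.png',np.hstack([cv2.resize(a[130:310,180:420],(400,300)),cv2.resize(c[100:280,150:390],(400,300))])[:,:,::-1])
for t in('scene4','side4'):
    p=cloud(load(t)).reshape(-1,3)
    L=p[(p[:,2]>44)&(p[:,2]<54)&(p[:,0]<463)&(p[:,0]>430)&(p[:,1]<40)&(p[:,1]>-90)]
    print('lip2 ',cv2.minAreaRect(L[:,:2].astype(np.float32)),len(L))
```

```text
13.4 [473.11911627 -27.20098562  26.28879309] [ 3.14111694e+00  8.80717819e-04 -1.48655134e-01] [ 0.32416301  0.15040608 -0.49094127]
lip2  ((453.0550537109375, -29.18102264404297), (79.68030548095703, 18.46831703186035), 81.39253997802734) 64
lip2  ((0.0, 0.0), (0.0, 0.0), 0.0) 0
```

View pics/v4.png

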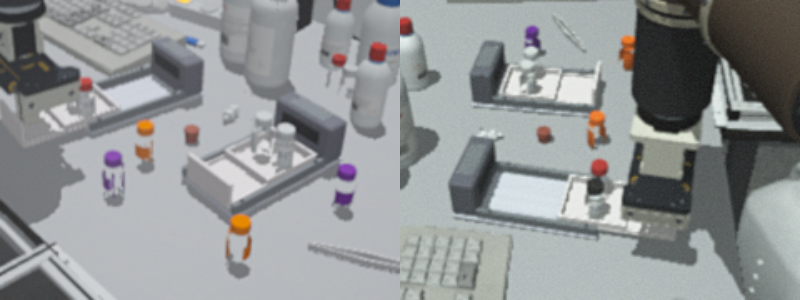

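Tray 2 is out, tray 1 is home and all four vials stand. I lift straight out of the well and measure the lip.

>>> play_rows(
  increments=[
    [0, 0, 0, 0, 0, 15, -1],
    [0, 0, 0, 0, 0, 35, -1],
    [0, 0, 0, 0, 0, 65, -1],
    [0, 0, 0, 0, 0, 100, -1],
    [0, 0, 0, 0, 0, 140, -1],
  ],
)

```text
t: 14.05
tool_pos: [472.0, -27.2, 167.2]
eef_rot: [3.141, 0.002, -0.148]
force: [1.0, -0.2, -0.1]
finger_gap: 0.3
finger_force: 0.0
```

>>> play_rows(
  increments=[
    [0, 0, 0, 0, -40, 30, -1],
    [0, 0, 0, 0, -80, 50, -1],
    [0, 0, 0, 0, -120, 60, -1],
    [0, 0, 0, 0, -140, 60, -1],
    [0, 0, 0, 0, -140, 60, -1],
  ],
)

```text
t: 14.55
tool_pos: [472.6, -168.9, 226.7]
eef_rot: [3.142, -0.0, -0.151]
force: [-0.4, -0.2, 0.2]
finger_gap: 0.4
finger_force: 0.0
```

Run:
```python
from h import *
s=state(); print(s['t'],s['tool_pos'],s['force'])
a,_=grab('scene','scene5'); b,_=grab('wrist','wrist5'); c,_=grab('side','side5')
cv2.imwrite('pics/v5.png',np.hstack([cv2.resize(a[130:310,180:420],(400,300)),cv2.resize(b,(400,300))])[:,:,::-1])
blk=np.array([722.4,-63.4])
for t in('scene5','side5','wrist5'):
    p=cloud(load(t)).reshape(-1,3)
    L=p[(p[:,2]>44)&(p[:,2]<54)&(p[:,0]<480)&(p[:,0]>425)&(p[:,1]<40)&(p[:,1]>-85)]
    r=cv2.minAreaRect(L[:,:2].astype(np.float32)); print(t,r,len(L),'t',(blk-r[0])@[.9895,-.1444]-179)
```

```text
14.55 [ 472.59669878 -168.93620192  226.69374977] [-0.4372597  -0.16255264  0.24193193]
scene5 ((446.83148193359375, -27.857383728027344), (78.45283508300781, 6.249608516693115), 82.00886535644531) 65 t 98.80740241638182
side5 ((447.3324279785156, -24.718746185302734), (80.87049865722656, 5.957657337188721), 81.9021224975586) 79 t 98.76493556610109
wrist5 ((447.3775939941406, -23.461292266845703), (79.8357162475586, 6.396265506744385), 81.83507537841797) 490 t 98.90182013946531
```

View pics/v5.png

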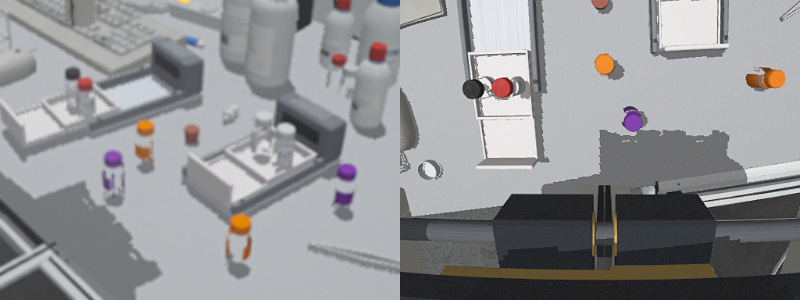

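Tray 2 measures about 99 mm out in all three views. Tray 1 is flush and the four vials stand in their bays (left picture, ≈ (72,85), (85,92), (263,130), (287,140)). The arm is clear, so I hand in.

```bash
python3 -c "
from plant import *
print(close_job())"
```

```text
the job is handed in; nothing more can be done
None
```

The job is handed in; no verdict came back. By my last measurements, tray 1 is fully home, tray 2 is out at its stop (about 99 mm), all four vials are upright and the arm is clear of everything.

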